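# Find the heavy side of a wheel head on its balancing stand

### The arm

A 6-joint arm with a two-finger parallel gripper is mounted at the origin on the work surface. World frame = base frame: x ahead of the robot, y to its left, z up, the work surface at z = 0. Lengths are in m, angles in rad, forces in N, time in s.
With the tool pointing down it reaches from about 0.3 to 0.75 m from the base axis. Payload 8.5 kg.
Tool frame: the origin (TCP) lies at the very end of the fingers, on their centre line; the grasp point (between the pads) lies 19 mm behind it; z points along the fingers, x is the direction in which the jaws open and shut, and the axes are right-handed (so a half turn about z gives the same grasp; the last joint's range is limited). The gripper opens to 85 mm and grips with 20 to 120 N. Pads are 22 mm wide; open, the fingers measure 114 mm over their backs; the gripper's body (76 mm by 85 mm) begins 54 mm behind the grasp point. The pads swing forward as they close: fully open they stand 13 mm farther back than shut.
Start: joints at [-1.442, 0.381, 1.297, -0, 1.464, -0.215], TCP at [0.185, -0.518, 0.231] pointing down, gripper open.
Joint ranges: [-3.11, 3.11], [-0.89, 2.33], [0.22, 2.48], [-1.42, 4.56], [0.17, 2.85], [-2.88, 2.88]. Speed limits (rad/s): [2.39, 2.39, 3.14, 3.14, 3.14, 3.14].

### API

Orientations are given as [roll, pitch, yaw] about the fixed x, y, z axes, in that order (R = Rz(yaw) Ry(pitch) Rx(roll)).
In Python, from workcell import ctrl gives the robot as it stands.
- The arm moves only by the tool carry_out, never from a script. Its argument "increments" is a list of rows, each a list of 7 numbers: the shift along the tool's x, y, z in mm, then the turn, a rotation vector about the tool's x, y, z in degrees, then the finger opening in mm, from 0 to 85.4. In form: [[tx, ty, tz, ax, ay, az, gripper], ...]. A call has 1 to 20 rows; each row is the pose to reach, as a shift and turn from the pose commanded when the call began, along the tool's axes at that moment; what a row does not reach only later rows make up. A row lasts 1/12 s, in which the tool goes at most 41.7 mm and 7.16 degrees, less where a joint would pass 70% of its speed; a pose out of reach is approached as far as the arm can. A call with a gripper value outside its range is refused whole. The fingers move at their own pace and stop on an object; the grip force is fixed at half the most. Time passes only in rows, so rows that repeat a pose let the fingers close. It gives the time, the measured TCP pose, the force and the opening at its end, in the units of the state.
- ctrl.read_state(): the state, without advancing time (a new reading comes with each control period).
- ctrl.camera(name): name is "scene" or "top" or "wrist"; returns the picture (420x560x3 uint8, red, green, blue); there is no depth.
- ctrl.camera_info(name): a dict with "vertical_fov" (degrees; the focal length in pixels is half the picture's height over the tangent of half this angle, whatever the lens; pixels are square), "cx", "cy" (the principal point, pixels), "eye" and "orientation" of the camera in the world; the wrist camera has in their place "T_tool_cam" (4x4, takes a point from camera to tool coordinates, whose origin is the TCP and whose axes are the tool frame's). Camera axes: x right, y down, z forward; pixel columns grow to the right and rows downward; lengths in m; the calibration is good to about 2 mm. The wrist camera is an equidistant fisheye: a pixel r from the principal point sees the ray r / f radians off the axis. A picture is of the moment at which its call begins: read the wrist's pose just before it. camera_info takes no time and is no camera call.
- ctrl.hand_in(): hands the job in, once; it reports no verdict.
Trained networks look in the newest picture that a camera, given by its name, has taken for a name from the list of things; names that differ only in an ending like _2 or _b are one class to them, and where a whole thing is asked for, a point or a joint stands for the part that bears it (a point fixed in the world has none). Each returns a list of dicts, best first, with "score" (0 to 1); they miss things now and then, are a little off and sometimes report something else, mostly with a low value. They report only what shows in the picture. A call takes as long as a camera call.
- ctrl.boxes_of(target, camera): "extent" ([left, top, right, bottom] in pixels, round what is visible of it).
- ctrl.spot_point(target, camera): "position" ([column, row] in pixels: a listed point, or the origin of a listed thing).
The state is a dict: "t": time; "q": joint angles; "joint_vel": joint speeds; "tau": joint torques, N m; "tcp_pos": TCP position; "eef_rot": TCP orientation; "contact_force": force on the tool from outside, world axes, zero at the start; "torque": the same for the moment, N m; "width": opening from 0.0 (shut) to 1.0 (fully open).
Only numpy, scipy, OpenCV 4.12 (cv2) and the standard library are available. Lean on these libraries where they do the work, as an engineer would, in place of code of your own. Each camera call takes 0.05 s, during which the arm holds its last target. There are 200 camera calls.

### The job

Swing the stiff arm of the balancing stand up until it stands fully upright, so that its wooden wheel hangs on a level axle. Then turn the wheel by hand a quarter turn or more to find its heavy side, bring that heavy side straight down, and finish holding the wheel still by its rim in the gripper, the arm still upright. Leave the mug, the slim bottle and the jar that stand around it where they are.

Things in the scene. Friction and masses are not known exactly. Their poses are not given: they have to be found in the camera images.
- stand: balancing stand fixed to the table: dark steel base plate 150 x 130 x 12 mm with two posts, 77 mm high. Origin on the table straight below the arm's hinge, whose axis runs along the stand's y axis 60 mm above the table. The arm lies towards the stand's -x when down; when upright its wheel faces the stand's +x
- tilt_arm (a joint): angle of the stiff aluminium arm (30 mm wide, 12 mm thick, reaching 135 mm from the hinge): about 0 = lying level along the stand's -x, 1.571 = upright, against its stop. Friction holds it wherever it is left; lifting it takes 8 to 15 N at the grip
- lift_grip (a point): middle of the black rubber grip for lifting the arm, a round bar 18 mm thick and 70 mm long that sticks out sideways from the arm along the stand's +y: 120 mm from the hinge axis along the arm, 140 mm to the +y side of the arm's middle. The bar is parallel to the hinge and turns with the arm
- hub (a point): centre of the wheel, mid-thickness: 120 mm from the hinge along the arm and 34 mm off the arm's middle plane (above it when down, to the stand's +x when upright). Its axes are the arm's (z along the axle). The wheel is a plywood disc 150 mm across, 16 mm thick; behind it a 20 mm gap to the arm, which ends 15 mm past the hub, so the rim can be pinched across its thickness from above
- wheel (a joint): angle of the wheel on its axle, turns without end; its zero and the dark marks on its face tell nothing of the heavy side. The heavy side pulls with 0.04 to 0.06 N m when level with the axle; bearing friction is 0.012 N m. Let go on the upright arm, the wheel swings until the heavy side is within 20 degrees of straight down, but it may stick within 20 degrees of straight up
- mug: white ceramic mug, 78 mm across, 85 mm high; loose, to be left alone; origin under its middle
- squeeze_bottle: slim white bottle, 40 mm across, 100 mm high; loose, to be left alone; origin under its middle
- glaze_jar: white jar, 64 mm across, 70 mm high; loose, to be left alone; origin under its middle

How it is judged:
By the outcome, as a careful person would: the job done as asked, in the order asked, and still so for the second after the job is handed in, while the arm keeps its last pose, push and grip.
It also fails if it takes over 64 s, if anything falls off the work surface, if the arm or the gripper's body presses on something with over 40 N, if the wrist force passes 120 N, or if a joint passes its speed limit or range.

## Working session

There is one attempt and no reset: what is moved stays moved. The work goes in short steps, Python scripts to look and compute and a tool call to move; the robot and the scene stay as the last step left them, time stands still between calls to the robot, and variables do not carry over. Pictures are saved under pics/ and viewed, on a budget of 10 in all, crops included, one or two more only if the job needs it, and the job is handed in when it is done.

Besides the shell and the picture viewer there is one more tool, called after "Request:" by a JSON object that holds its "op" and its "data". carry_out: Moves the arm, as the interface text tells. Its arguments: {"type":"object","properties":{"increments":{"type":"array"}},"required":["increments"]}

```bash
mkdir -p pics; cat > h.py <<'E'
import numpy as np, cv2
from scipy.spatial.transform import Rotation as R
from workcell import ctrl
def save(cam,fn):
    im=ctrl.camera(cam); cv2.imwrite('pics/'+fn,cv2.cvtColor(np.ascontiguousarray(im),cv2.COLOR_RGB2BGR)); return im
E
python3 - <<'E'
from h import *
for c in ['scene','top','wrist']: print(c,ctrl.camera_info(c))
print(ctrl.read_state())
a=save('scene','s0.png')
for n in ['stand','lift_grip','hub','mug','squeeze_bottle','glaze_jar']:
    print('scene',n,ctrl.spot_point(n,'scene')[:2])
b=save('top','t0.png')
for n in ['stand','lift_grip','hub','mug','squeeze_bottle','glaze_jar']:
    print('top',n,ctrl.spot_point(n,'top')[:2])
E
```

```text
scene {'vertical_fov': 43.709579123730606, 'cx': 286.0907551443983, 'cy': 215.23874918776485, 'eye': array([1.33670191, 0.3013418 , 1.08269747]), 'orientation': array([-2.4784806 , -0.01353436,  1.95551222])}
top {'vertical_fov': 57.611971068704065, 'cx': 283.01338363415135, 'cy': 215.4388288701473, 'eye': array([0.46672223, 0.02965754, 0.96964953]), 'orientation': array([-3.00118266, -0.02176174, -1.5429456 ])}
wrist {'vertical_fov': 65.70646984690485, 'cx': 278.8946867008234, 'cy': 210.48587567642295, 'T_tool_cam': array([[ 9.99999147e-01, -5.57917420e-04,  1.18109335e-03,
         9.12537874e-05],
       [ 1.93280936e-04,  9.57442237e-01,  2.88624885e-01,
        -7.34019068e-02],
       [-1.29185751e-03, -2.88624411e-01,  9.57441528e-01,
        -1.44423165e-01],
       [ 0.00000000e+00,  0.00000000e+00,  0.00000000e+00,
         1.00000000e+00]])}
{'t': 0.0, 'q': array([-1.44229183e+00,  3.81215916e-01,  1.29831778e+00,  2.43511692e-05,
        1.46357960e+00, -2.15310847e-01]), 'joint_vel': array([ 0.00164357, -0.00120064, -0.00230201, -0.00028042, -0.0005837 ,
       -0.001736
[... 420 characters left out ...]
tand [{'position': [193.1, 202.2], 'score': 0.59}]
scene lift_grip [{'position': [248.1, 152.9], 'score': 0.76}]
scene hub [{'position': [193.7, 147.7], 'score': 0.72}]
scene mug [{'position': [124.9, 170.8], 'score': 0.96}]
scene squeeze_bottle [{'position': [176.7, 244.3], 'score': 0.75}]
scene glaze_jar [{'position': [286.8, 213.8], 'score': 0.92}]
top stand [{'position': [383.7, 217.3], 'score': 0.91}]
top lift_grip [{'position': [353.4, 280.9], 'score': 0.7}]
top hub [{'position': [414.8, 263.6], 'score': 0.64}]
top mug [{'position': [475.3, 234.4], 'score': 0.77}]
top squeeze_bottle [{'position': [375.1, 169.0], 'score': 0.7}]
top glaze_jar [{'position': [284.9, 242.0], 'score': 0.98}]
```

View pics/s0.png

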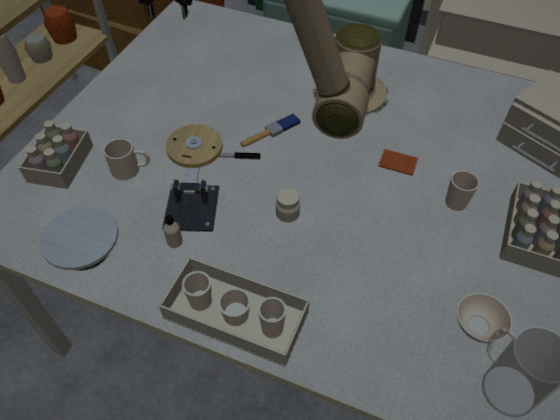

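View pics/t0.png

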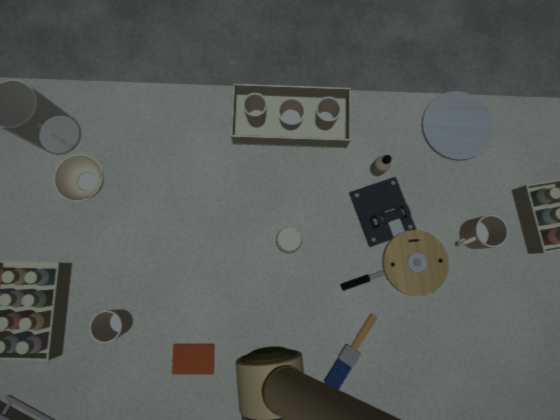

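```bash
cat >> h.py <<'E'
def ray(cam,p):
    i=ctrl.camera_info(cam); f=210/np.tan(np.radians(i['vertical_fov']/2))
    d=R.from_euler('xyz',i['orientation']).apply([(p[0]-i['cx'])/f,(p[1]-i['cy'])/f,1]); return np.array(i['eye']),d/np.linalg.norm(d)
def proj(cam,X):
    i=ctrl.camera_info(cam); f=210/np.tan(np.radians(i['vertical_fov']/2))
    c=R.from_euler('xyz',i['orientation']).inv().apply(np.array(X)-i['eye']); return np.array([i['cx'],i['cy']])+f*c[...,:2]/c[...,2:]
def onz(cam,p,z):
    o,d=ray(cam,p); return o+d*(z-o[2])/d[2]
def tri(p1,p2,c1='scene',c2='top'):
    A=np.zeros((3,3));b=np.zeros(3);rs=[ray(c1,p1),ray(c2,p2)]
    for o,d in rs: P=np.eye(3)-np.outer(d,d);A+=P;b+=P@o
    x=np.linalg.solve(A,b); return x.round(4),[round(float(np.linalg.norm((np.eye(3)-np.outer(d,d))@(x-o))),4) for o,d in rs]
E
python3 - <<'E'
from h import *
S=dict(stand=[(193.1,202.2),(383.7,217.3)],grip=[(248.1,152.9),(353.4,280.9)],hub=[(193.7,147.7),(414.8,263.6)],mug=[(124.9,170.8),(475.3,234.4)],bottle=[(176.7,244.3),(375.1,169)],jar=[(286.8,213.8),(284.9,242)])
for k,v in S.items(): print(k,tri(*v))
E
```

```text
stand (array([ 0.6065, -0.245 ,  0.0067]), [0.0003, 0.0003])
grip (array([ 0.4457, -0.1541,  0.0768]), [0.0007, 0.0007])
hub (array([ 0.4891, -0.2954,  0.082 ]), [0.0002, 0.0002])
mug (array([ 0.5704, -0.4844, -0.0057]), [0.0024, 0.0024])
bottle (array([ 0.7357, -0.2254, -0.0053]), [0.0018, 0.0018])
jar (array([ 0.5381,  0.001 , -0.0037]), [0.0048, 0.0048])
```

The top view shows the wheel disc at about (416,262), the dark base plate around (383,211) and the black lift grip at (357,282). The scene view shows the wheel at (194,145) and the grip at (247,156). Next I fit the stand pose.

```bash
cat >> h.py <<'E'
def rel(T, cur=None):
    """T=(pos,Rot) target -> increments row from current measured pose"""
    s=ctrl.read_state(); Rc=R.from_euler('xyz',s['eef_rot'])
    p=Rc.inv().apply(np.array(T[0])-s['tcp_pos'])*1000; w=np.degrees((Rc.inv()*T[1]).as_rotvec())
    return np.r_[p,w].round(1)
E
python3 - <<'E'
from h import *
from scipy.optimize import least_squares
def model(p):
    x,y,yaw,t=p; Rs=R.from_euler('z',yaw); o=np.array([x,y,0])
    ax=R.from_euler('y',t)  # arm rot
    h=np.array([0,0,.06])
    loc=[h+ax.apply([-.12,0,.034]),h+ax.apply([-.12,.14,0]),h+ax.apply([-.12,.175,0]),h+ax.apply([-.12,.105,0])]
    return o+Rs.apply(loc)
obs={'scene':[(194,145),(249,155.5),(260,156),(236,155)],'top':[(416,262.5),(355,282),(342,286.5),(369,277)]}
f=lambda p: np.concatenate([(proj(c,model(p))-obs[c]).ravel() for c in obs]+[(proj('top',[p[0],p[1],0.])-[390,217])*.1])
r=least_squares(f,[.6,-.245,.35,0],loss='soft_l1'); print(r.x,r.cost); print(f(r.x).round(1))
c=[onz('top',p,.012)[:2] for p in [(349,191),(398,177),(415,230),(368,245)]]
for i in range(4): d=c[(i+1)%4]-c[i]; print(np.degrees(np.arctan2(d[1],d[0])).round(1),np.linalg.norm(d).round(3))
print('plate centre',np.mean(c,0))
Y=r.x[2];P=model(r.x); print(P)
print(rel((P[1]+[0,0,.15],R.from_euler('xyz',[np.pi,0,Y]))))
E
```

```text
[ 0.60331955 -0.25071359  0.34754103  0.02033845] 3.2818585940789715
[-0.1 -0.3 -2.  -0.1 -0.1 -0.1 -1.9 -0.  -0.7  0.1 -0.1 -0.1 -1.1  0.2
 -0.2  0.2 -0.5  0.2]
-72.1 0.134
-163.1 0.143
109.1 0.127
19.5 0.145
plate centre [ 0.62330187 -0.24096092]
[[ 0.49116744 -0.29134006  0.09643341]
 [ 0.44283515 -0.15994573  0.06244045]
 [ 0.43091461 -0.12703828  0.06244045]
 [ 0.45475569 -0.19285319  0.06244045]]
[-250.1 -363.    18.9   -0.    -0.   -90.2]
```

Request:
{"op": "carry_out", "data": {"increments": [[-250, -363, 19, 0, 0, -90, 85], [-250, -363, 19, 0, 0, -90, 85], [-250, -363, 19, 0, 0, -90, 85], [-250, -363, 19, 0, 0, -90, 85], [-250, -363, 19, 0, 0, -90, 85], [-250, -363, 19, 0, 0, -90, 85], [-250, -363, 19, 0, 0, -90, 85], [-250, -363, 19, 0, 0, -90, 85], [-250, -363, 19, 0, 0, -90, 85], [-250, -363, 19, 0, 0, -90, 85], [-250, -363, 19, 0, 0, -90, 85], [-250, -363, 19, 0, 0, -90, 85], [-250, -363, 19, 0, 0, -90, 85], [-250, -363, 19, 0, 0, -90, 85], [-250, -363, 19, 0, 0, -90, 85]]}}

```text
t: 1.95
tcp_pos: [0.4429, -0.1601, 0.2124]
eef_rot: [3.141, -0.0, 0.341]
contact_force: [0.4, 0.6, -0.7]
width: 0.99
```

```bash
cat >> h.py <<'E'
def wproj(X,s=None):
    s=s or ctrl.read_state(); i=ctrl.camera_info('wrist'); f=210/np.tan(np.radians(i['vertical_fov']/2)); T=i['T_tool_cam']
    t=R.from_euler('xyz',s['eef_rot']).inv().apply(np.atleast_2d(X)-s['tcp_pos']); c=(t-T[:3,3])@T[:3,:3]
    n=np.linalg.norm(c[:,:2],axis=1); th=np.arctan2(n,c[:,2]); return np.array([i['cx'],i['cy']])+f*(th/n)[:,None]*c[:,:2]
E
python3 - <<'E'
from h import *
s=ctrl.read_state(); print(s['t'],s['tcp_pos'],s['eef_rot'],s['q'],s['contact_force'])
im=save('wrist','w0.png'); 
print(ctrl.spot_point('lift_grip','wrist')[:2],ctrl.boxes_of('lift_grip','wrist')[:2])
print(wproj([[.4428,-.1599,.0624],[.431,-.127,.0624],[.4548,-.1929,.0624],[.491,-.291,.0964]],s))
E
```

```text
1.95 [ 0.4428809  -0.16007851  0.21236401] [ 3.14147473e+00 -5.30941198e-05  3.41426741e-01] [-5.98996159e-01  2.58805610e-01  1.53943487e+00 -2.73270201e-05
  1.34322561e+00 -9.40416733e-01] [ 0.4174855   0.63510312 -0.67007081]
[{'position': [278.8, 193.7], 'score': 0.86}] [{'extent': [204.3, 152.6, 381.6, 364.3], 'score': 0.59}]
[[279.03635079 194.15781007]
 [278.9193368  156.91298411]
 [279.30631251 229.5638608 ]
 [280.54001835 337.812688  ]]
```

View pics/w0.png

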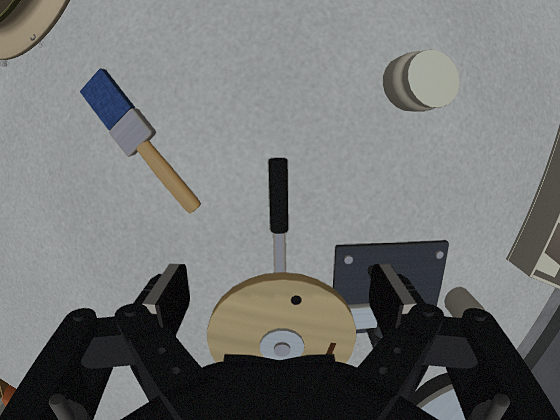

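The wrist view shows the grip bar at column 279, rows 158–233, within 1–3 px of the prediction. I'll tilt the tool 40° outward at a standoff and then go in.

```bash
cat >> h.py <<'E'
SX,SY,YAW=.6033,-.2507,.3475
RS=R.from_euler('z',YAW); O=np.array([SX,SY,0.])
def W(l): return O+RS.apply(l)
def tool(tilt): return RS*R.from_euler('x',np.pi)*R.from_euler('y',tilt,degrees=True)
def pose(l,tilt,back=-.019): # grasp point at local l
    Rt=tool(tilt); return W(l)-Rt.apply([0,0,back]),Rt
def bar(th): return np.array([-.12*np.cos(th),.14,.06+.12*np.sin(th)])
E
python3 - <<'E'
from h import *
print(rel(pose(bar(.02),40,.09)),rel(pose(bar(.02),40)))
E
```

```text
[-57.7  -0.1  81.    0.1  40.   -0.3] [ 1.240e+01 -5.000e-01  1.645e+02  1.000e-01  4.000e+01 -3.000e-01]
```

Request:
{"op": "carry_out", "data": {"increments": [[-58, 0, 81, 0, 40, 0, 50], [-58, 0, 81, 0, 40, 0, 50], [-58, 0, 81, 0, 40, 0, 50], [-58, 0, 81, 0, 40, 0, 50], [-58, 0, 81, 0, 40, 0, 50], [-58, 0, 81, 0, 40, 0, 50], [-58, 0, 81, 0, 40, 0, 50], [-35, 0, 108, 0, 40, 0, 50], [-12, 0, 136, 0, 40, 0, 50], [12, 0, 164, 0, 40, 0, 50], [12, 0, 164, 0, 40, 0, 50], [12, 0, 164, 0, 40, 0, 0], [12, 0, 164, 0, 40, 0, 0], [12, 0, 164, 0, 40, 0, 0], [12, 0, 164, 0, 40, 0, 0], [12, 0, 164, 0, 40, 0, 0], [12, 0, 164, 0, 40, 0, 0]]}}

```text
t: 3.52
tcp_pos: [0.4528, -0.157, 0.0489]
eef_rot: [3.138, -0.696, 0.344]
contact_force: [-7.8, -3.0, -6.6]
width: 0.192
```

```bash
python3 - <<'E'
from h import *
s=ctrl.read_state();print(s['t'],s['width'],s['contact_force'],s['torque'],s['q'])
p0,R0=pose(bar(.02),40)
print(rel((p0,R0)))
for d in [6,11,16,21,26,31,36,41,46,51,56,61,66,71,76,81,85,88,90,91]:
    p,Rt=pose(bar(np.radians(d)),40-80*d/90)
    # relative to nominal grasp pose
    print(np.r_[R0.inv().apply(p-p0)*1000,np.degrees((R0.inv()*Rt).as_rotvec())].round(0).astype(int).tolist())
save('scene','s1.png')
E
```

```text
3.5167 0.19248381802761552 [-7.77570607 -3.01112324 -6.58587508] [-0.63972471  1.79533182  0.08288281] [-0.94720752  0.49995563  2.11285752  1.21030181  0.71733526 -2.31775667]
[ 0.7 -0.7  2.   0.3  0.1 -0.1]
[5, 0, -7, 0, -5, 0]
[12, 0, -15, 0, -10, 0]
[19, 0, -21, 0, -14, 0]
[26, 0, -27, 0, -19, 0]
[34, 0, -32, 0, -23, 0]
[43, 0, -37, 0, -28, 0]
[51, 0, -40, 0, -32, 0]
[60, 0, -43, 0, -36, 0]
[70, 0, -45, 0, -41, 0]
[79, 0, -47, 0, -45, 0]
[88, 0, -47, 0, -50, 0]
[98, 0, -47, 0, -54, 0]
[107, 0, -46, 0, -59, 0]
[116, 0, -43, 0, -63, 0]
[125, 0, -41, 0, -68, 0]
[134, 0, -37, 0, -72, 0]
[141, 0, -34, 0, -76, 0]
[146, 0, -31, 0, -78, 0]
[149, 0, -29, 0, -80, 0]
[150, 0, -28, 0, -81, 0]
```

Request:
{"op": "carry_out", "data": {"increments": [[5, 0, -7, 0, -5, 0, 0], [12, 0, -15, 0, -10, 0, 0], [19, 0, -21, 0, -14, 0, 0], [26, 0, -27, 0, -19, 0, 0], [34, 0, -32, 0, -23, 0, 0], [43, 0, -37, 0, -28, 0, 0], [51, 0, -40, 0, -32, 0, 0]]}}

```text
t: 4.15
tcp_pos: [0.4646, -0.1529, 0.1132]
eef_rot: [3.139, -0.134, 0.338]
contact_force: [13.6, 16.3, -21.8]
width: 0.19
```

```bash
python3 - <<'E'
from h import *
s=ctrl.read_state();print(s['t'],s['width'],s['contact_force'],s['torque'],s['q'])
R1=tool(40-80*36/90)
p1,_=pose(bar(np.radians(36)),8)
l=RS.inv().apply(s['tcp_pos']-O); Rt=R.from_euler('xyz',s['eef_rot']); g=RS.inv().apply(s['tcp_pos']-Rt.apply([0,0,.019])-O); print(g, np.degrees(np.arctan2(g[2]-.06,-g[0])),rel((p1,R1)))
for d in [41,46,51,56,61,66,71,76,81,85,88,90,91,92]:
    p,Rt=pose(bar(np.radians(d)),40-80*d/90)
    print(np.r_[R1.inv().apply(p-p1)*1000,np.degrees((R1.inv()*Rt).as_rotvec())].round(0).astype(int).tolist())
E
```

```text
4.15 0.18953364309546822 [ 13.63821456  16.30890125 -21.84156775] [ 2.6332441  -1.74402063  0.71817664] [-0.61925893  0.36710339  1.720903    0.13012218  0.97803423 -1.02611898]
[-0.09958968  0.13928032  0.13206409] 35.889874840758196 [ 2.4 -0.8  1.8  0.2  0.3 -0.5]
[6, 0, -7, 0, -4, 0]
[13, 0, -14, 0, -9, 0]
[20, 0, -20, 0, -13, 0]
[28, 0, -25, 0, -18, 0]
[36, 0, -30, 0, -22, 0]
[45, 0, -34, 0, -27, 0]
[54, 0, -37, 0, -31, 0]
[63, 0, -40, 0, -36, 0]
[72, 0, -41, 0, -40, 0]
[80, 0, -42, 0, -44, 0]
[85, 0, -42, 0, -46, 0]
[89, 0, -42, 0, -48, 0]
[91, 0, -42, 0, -49, 0]
[93, 0, -42, 0, -50, 0]
```

Radius is slightly long (the inward pull is about 28 N), so I'm correcting the path by 2–4 mm downward.

Request:
{"op": "carry_out", "data": {"increments": [[7, -1, -5, 0, -4, 0, 0], [14, -1, -11, 0, -9, 0, 0], [21, -1, -17, 0, -13, 0, 0], [29, -1, -22, 0, -18, 0, 0], [37, -1, -27, 0, -22, 0, 0], [45, -1, -31, 0, -27, 0, 0], [54, -1, -34, 0, -31, 0, 0], [63, -1, -36, 0, -36, 0, 0]]}}

```text
t: 4.82
tcp_pos: [0.5164, -0.1327, 0.1612]
eef_rot: [3.139, 0.499, 0.337]
contact_force: [-17.2, -2.2, 16.8]
width: 0.187
```

```bash
python3 - <<'E'
from h import *
s=ctrl.read_state();print(s['t'],s['width'],RS.inv().apply(s['contact_force']),s['torque'],s['q'])
Rt=R.from_euler('xyz',s['eef_rot']); g=RS.inv().apply(s['tcp_pos']-Rt.apply([0,0,.019])-O); print(g, np.degrees(np.arctan2(g[2]-.06,-g[0])))
R1=Rt
p1=s['tcp_pos']
for d in [76,81,85,88,90,91,92]:
    p,Rt=pose(bar(np.radians(d)),40-80*d/90)
    print(np.r_[R1.inv().apply(p-p1)*1000,np.degrees((R1.inv()*Rt).as_rotvec())].round(0).astype(int).tolist())
save('scene','s2.png')
E
```

```text
4.8167 0.18715406543341737 [-16.96198084   3.81934107  16.75961151] [-0.80775492  3.70952887 -0.06601847] [-0.32819542  0.61651199  1.18667422 -0.30639081  1.73438765 -0.65461643]
[-0.03241145  0.14052757  0.17791808] 74.63098716254409
[4, 1, 0, 0, 1, -1]
[11, 0, -7, 0, -3, -1]
[16, 0, -12, 0, -7, -1]
[21, 0, -16, 0, -10, -1]
[24, 0, -18, 0, -11, -1]
[25, 0, -19, 0, -12, -1]
[27, 0, -20, 0, -13, -1]
```

View pics/s2.png

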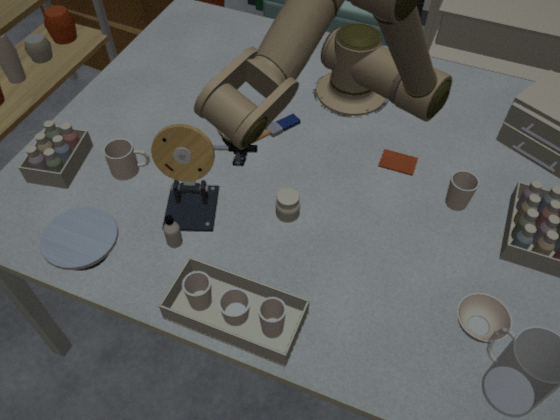

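The scene view shows the arm at about 75°, with the wheel at (183,152), held at the grip bar. I'll continue on the nominal arc to the stop.

Request:
{"op": "carry_out", "data": {"increments": [[7, 0, -3, 0, -1, 0, 0], [11, 0, -6, 0, -4, 0, 0], [16, 0, -11, 0, -7, 0, 0], [20, 0, -14, 0, -9, 0, 0], [23, 0, -16, 0, -11, 0, 0], [25, 0, -18, 0, -12, 0, 0], [26, 0, -19, 0, -13, 0, 0]]}}

```text
t: 5.45
tcp_pos: [0.546, -0.1215, 0.1684]
eef_rot: [3.137, 0.726, 0.333]
contact_force: [-33.1, -1.2, 27.5]
width: 0.187
```

```bash
cat >> h.py <<'E'
def st():
    s=ctrl.read_state();print('t',s['t'],'w',s['width'],'F_s',RS.inv().apply(s['contact_force']).round(1),'T',RS.inv().apply(s['torque']).round(2),'q',s['q'].round(2))
    Rt=R.from_euler('xyz',s['eef_rot']); g=RS.inv().apply(s['tcp_pos']-Rt.apply([0,0,.019])-O); print('grasp',g.round(4),'tool z_s',RS.inv().apply(Rt.apply([0,0,1])).round(3)); return s,g,Rt
E
python3 - <<'E'
from h import *
s,g,_=st(); print(np.degrees(np.arctan2(g[2]-.06,-g[0])))
E
```

```text
t 5.45 w 0.1865298085585579 F_s [-31.6  10.1  27.5] T [ 1.15  6.13 -0.68] q [-0.26  0.76  0.97 -0.42  2.01 -0.65]
grasp [0.0028 0.1409 0.1826] tool z_s [-0.664  0.005 -0.748]
91.29308299211026
```

Request:
{"op": "carry_out", "data": {"increments": [[2, 0, -2, 0, 0, 0, 0], [2, 0, -2, 0, 0, 0, 0], [2, 0, -2, 0, 0, 0, 0]]}}

```text
t: 5.7
tcp_pos: [0.5462, -0.1213, 0.1684]
eef_rot: [3.14, 0.732, 0.332]
contact_force: [-41.8, -3.5, 29.1]
width: 0.182
```

```bash
python3 - <<'E'
from h import *
s,g,_=st(); print(np.degrees(np.arctan2(g[2]-.06,-g[0])))
save('scene','s3.png'); print([ctrl.spot_point(n,'scene')[:1] for n in('hub','lift_grip')]);save('top','t3.png'); print([ctrl.spot_point(n,'top')[:1] for n in('hub','lift_grip')])
for th in (1.45,1.571):
  a=R.from_euler('y',th); P=W(np.array([0,0,.06])+a.apply([[-.12,0,.034],[-.12,.14,0]])); print(proj('scene',P),proj('top',P))
E
```

```text
t 5.7 w 0.1817073508877514 F_s [-40.5  10.9  29.1] T [ 1.24  7.33 -0.76] q [-0.26  0.77  0.97 -0.43  2.01 -0.65]
grasp [0.003  0.1409 0.1826] tool z_s [-0.668  0.009 -0.744]
91.41075323300127
[[{'position': [180.0, 167.3], 'score': 0.75}], [{'position': [127.2, 167.5], 'score': 0.46}]]
[[{'position': [401.9, 190.1], 'score': 0.82}], []]
[[180.85092391 159.45762894]
 [241.21340424 152.65579769]] [[406.73231472 198.97605209]
 [349.44912877 235.00867819]]
[[180.04337829 164.92770611]
 [240.64918697 156.71571758]] [[403.74544175 192.75687011]
 [347.19717391 228.39407102]]
```

```bash
python3 - <<'E'
import cv2,numpy as np
a=cv2.imread('pics/s3.png')[100:250,110:310];b=cv2.imread('pics/t3.png')[140:290,290:490]
cv2.imwrite('pics/c3.png',cv2.resize(np.hstack([a,b]),(800,300),interpolation=cv2.INTER_CUBIC))
E
```

```text
(no output)
```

View pics/c3.png

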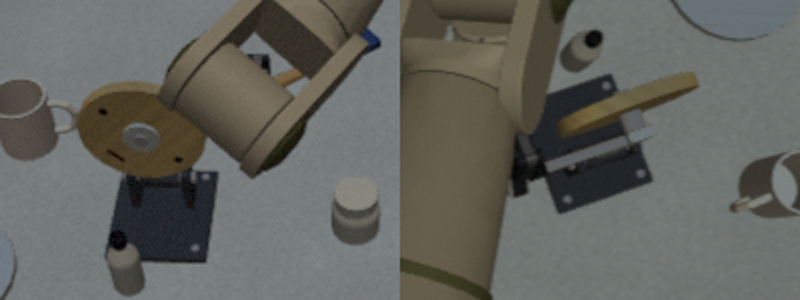

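The crop shows the arm upright with its wheel facing the stand's +x. Commanding 2 mm more added force but no motion, so the arm is on its stop. I'll relax, release and back out.

Request:
{"op": "carry_out", "data": {"increments": [[-3, 0, 2, 0, 0, 0, 0], [-3, 0, 2, 0, 0, 0, 45], [-3, 0, 2, 0, 0, 0, 45], [-3, 0, 2, 0, 0, 0, 45], [-3, 0, 2, 0, 0, 0, 45], [-3, 0, -20, 0, 0, 0, 45], [-3, 0, -50, 0, 0, 0, 45], [-3, 0, -85, 0, 0, 0, 45], [-3, 0, -120, 0, 0, 0, 45], [-3, 0, -120, 0, 0, 0, 45]]}}

```text
t: 6.83
tcp_pos: [0.6283, -0.0929, 0.2583]
eef_rot: [3.133, 0.704, 0.339]
contact_force: [-0.5, -0.3, 1.5]
width: 0.527
```

```bash
python3 - <<'E'
from h import *
s,g,_=st()
def wh(phi,r,x=.034): # phi from top toward +y
    return np.array([x,r*np.sin(phi),.18+r*np.cos(phi)])
im=save('scene','s4.png'); print([ctrl.spot_point(n,'scene')[:1] for n in('hub','lift_grip')]);a=save('top','t4.png'); print([ctrl.spot_point(n,'top')[:1] for n in('hub','lift_grip')])
# rectified wheel face: 300x300, y_s to right? view from +x: right=+y
src=W(np.array([[.042,-.09,.27],[.042,.09,.27],[.042,.09,.09],[.042,-.09,.09]]))
H=cv2.getPerspectiveTransform(proj('scene',src).astype(np.float32),np.float32([[0,0],[360,0],[360,360],[0,360]]))
r=cv2.warpPerspective(im[:,:,::-1].copy(),H,(360,360),flags=cv2.INTER_CUBIC)
cv2.imwrite('pics/c4.png',np.hstack([r,cv2.resize(a[140:260,350:470,::-1],(360,360))]))
E
```

```text
t 6.8333 w 0.5271400872108071 F_s [-0.6 -0.1  1.5] T [ 0.01 -0.31  0.03] q [-0.2   0.87  0.47 -0.5   2.36 -0.8 ]
grasp [0.0895 0.1399 0.2728] tool z_s [-0.648 -0.003 -0.762]
[[{'position': [179.4, 164.7], 'score': 0.82}], [{'position': [125.5, 168.7], 'score': 0.2}]]
[[{'position': [401.7, 193.4], 'score': 0.89}], [{'position': [347.7, 227.5], 'score': 0.77}]]
```

View pics/c4.png

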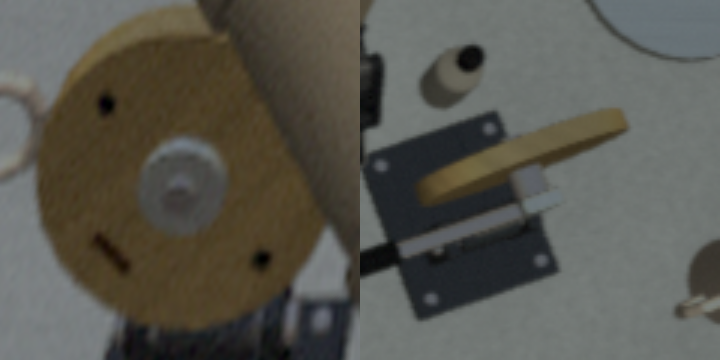

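Upright confirmed: the hub and grip detections are within about 2 px of the model at 1.571. On the rectified face the round marks are at (106,103) and (262,259) and the slot is at (110,252). Next I pinch the rim at +35° from the top and turn it.

```bash
cat >> h.py <<'E'
def wpose(phi,r): # phi deg from top toward +y_s, r radius of grasp point
    f=np.radians(phi); Rt=RS*R.from_euler('x',-phi,degrees=True)*R.from_euler('x',np.pi)
    l=np.array([WX,r*np.sin(f),WZ+r*np.cos(f)]); return W(l)+Rt.apply([0,0,.019]),Rt
WX,WZ=.034,.18
def face(fn=None,im=None):
    im=ctrl.camera('scene') if im is None else im
    src=W(np.array([[.042,-.09,.27],[.042,.09,.27],[.042,.09,.09],[.042,-.09,.09]]))
    H=cv2.getPerspectiveTransform(proj('scene',src).astype(np.float32),np.float32([[0,0],[360,0],[360,360],[0,360]]))
    r=cv2.warpPerspective(np.ascontiguousarray(im[:,:,::-1]),H,(360,360),flags=cv2.INTER_CUBIC)
    if fn: cv2.imwrite('pics/'+fn,r)
    v=cv2.GaussianBlur(r,(5,5),0).max(2); yy,xx=np.mgrid[:360,:360]; d=np.hypot(xx-183,yy-180)
    m=((v<65)&(d>80)&(d<128)).astype(np.uint8); n,_,stt,c=cv2.connectedComponentsWithStats(m)
    return [(int(stt[i,4]),round(float(np.degrees(np.arctan2(c[i][0]-183,180-c[i][1]))),1),round(float(np.hypot(*(c[i]-[183,180]))),0)) for i in range(1,n) if stt[i,4]>40]
E
python3 - <<'E'
from h import *
print(face(im=cv2.imread('pics/s4.png')[:,:,::-1])); print(face(im=cv2.imread('pics/s3.png')[:,:,::-1]))
Rt=wpose(35,.063)[1]
print(rel((W([.06,.15,.36])+Rt.apply([0,0,.019]),Rt)))
s=ctrl.read_state();Rc=R.from_euler('xyz',s['eef_rot'])
print(rel(wpose(35,.133)))
E
```

```text
[(1925, 60.6, 115.0), (584, -45.4, 108.0), (908, -135.3, 103.0), (501, 135.7, 112.0)]
[(295, 39.0, 123.0), (605, -45.5, 108.0), (917, -135.2, 103.0), (517, 135.7, 112.0)]
[-70.3   0.9 -60.7 -33.6  39.9  12.4]
[-43.   74.8   9.6 -33.6  39.9  12.4]
```

Request:
{"op": "carry_out", "data": {"increments": [[-70, 1, -61, -33.6, 39.9, 12.4, 45], [-70, 1, -61, -33.6, 39.9, 12.4, 45], [-70, 1, -61, -33.6, 39.9, 12.4, 45], [-70, 1, -61, -33.6, 39.9, 12.4, 45], [-70, 1, -61, -33.6, 39.9, 12.4, 45], [-70, 1, -61, -33.6, 39.9, 12.4, 45], [-70, 1, -61, -33.6, 39.9, 12.4, 45], [-70, 1, -61, -33.6, 39.9, 12.4, 45], [-70, 1, -61, -33.6, 39.9, 12.4, 45], [-43, 75, 10, -33.6, 39.9, 12.4, 45], [-43, 75, 10, -33.6, 39.9, 12.4, 45], [-43, 75, 10, -33.6, 39.9, 12.4, 45], [-43, 75, 10, -33.6, 39.9, 12.4, 45]]}}

```text
t: 8.22
tcp_pos: [0.6118, -0.1808, 0.2691]
eef_rot: [2.536, 0.005, 0.342]
contact_force: [0.9, 0.2, -0.1]
width: 0.528
```

```bash
python3 - <<'E'
from h import *
st(); print(rel(wpose(35,.133)),rel(wpose(35,.063)))
im=ctrl.camera('wrist'); print(ctrl.spot_point('hub','wrist')[:1],wproj(W([.034,0,.18]))); print(ctrl.boxes_of('hub','wrist')[:2])
cv2.imwrite('pics/w5.png',np.ascontiguousarray(im[:,:,::-1])); print(face())
f=np.radians(np.arange(0,360,45))
print(wproj(W(np.stack([0*f+.042,.075*np.sin(f),.18+.075*np.cos(f)],1))).round(0).tolist())
E
```

```text
t 8.2167 w 0.5276191700180523 F_s [ 0.9 -0.1 -0.1] T [ 0.24  0.   -0.02] q [-0.28  0.41  1.27 -0.54  1.14 -0.48]
grasp [0.0319 0.0737 0.2847] tool z_s [-0.007 -0.57  -0.822]
[ 2.2  0.4 -5.  -0.3  0.4 -0.1] [ 2.7  0.7 65.  -0.3  0.4 -0.1]
[{'position': [283.7, 211.5], 'score': 0.55}] [[278.87293625 203.17577924]]
[{'extent': [197.4, 1.2, 305.2, 304.7], 'score': 0.8}]
[(583, -45.7, 108.0), (891, -135.2, 102.0), (509, 135.4, 112.0)]
[[289.0, 285.0], [290.0, 214.0], [289.0, 130.0], [287.0, 112.0], [285.0, 143.0], [285.0, 195.0], [285.0, 249.0], [287.0, 288.0]]
```

View pics/w5.png

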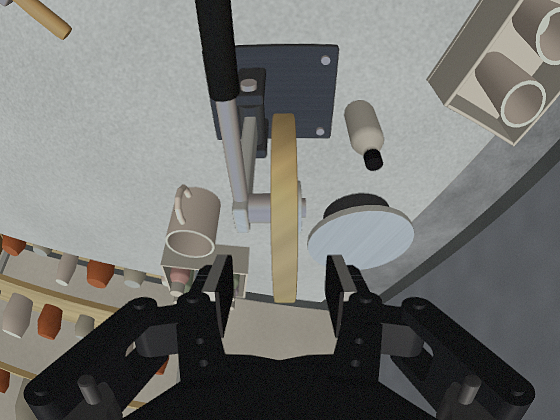

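The wrist view shows the wheel edge-on at columns 272–297, slightly right of the finger midline (279). I'll refine the hub position from all three views.

```bash
python3 - <<'E'
from h import *
from scipy.optimize import least_squares
s=ctrl.read_state()
def f(l):
    X=W(l); return np.r_[proj('scene',X)-[179.7,166],proj('top',X)-[401.8,192],(wproj(X,s)[0]-[284.5,211])]
r=least_squares(f,[.034,0,.18],loss='soft_l1'); print(r.x,f(r.x).round(1))
E
```

```text
[0.03991903 0.0026008  0.19094234] [ 0.4 -2.4  1.5 -2.5  0.  -0.6]
```

```bash
sed -i 's/^WX,WZ=.*/WX,WZ=.038,.183/' h.py; python3 - <<'E'
from h import *
print(rel(wpose(35,.063)))
E
```

```text
[ 2.6  0.7 69.1  0.1 -0.2 -0.1]
```

Request:
{"op": "carry_out", "data": {"increments": [[3, 0, 25, 0, 0, 0, 45], [3, 0, 50, 0, 0, 0, 45], [3, 0, 68, 0, 0, 0, 45], [3, 0, 68, 0, 0, 0, 45], [3, 0, 68, 0, 0, 0, 0], [3, 0, 68, 0, 0, 0, 0], [3, 0, 68, 0, 0, 0, 0], [3, 0, 68, 0, 0, 0, 0], [3, 0, 68, 0, 0, 0, 0]]}}

```text
t: 9.17
tcp_pos: [0.6269, -0.2133, 0.2205]
eef_rot: [2.529, 0.003, 0.345]
contact_force: [-18.8, -3.1, 5.6]
width: 0.175
```

```bash
python3 - <<'E'
from h import *
st(); print(rel(wpose(35,.063))); print(face())
p0,R0=wpose(35,.063)
for a in range(30,-66,-5):
    p,Rt=wpose(a,.063); print(np.r_[R0.inv().apply(p-p0)*1000,np.degrees((R0.inv()*Rt).as_rotvec())].round(1).tolist())
E
```

```text
t 9.1667 w 0.17504697765690627 F_s [-18.8   3.5   5.6] T [ 0.31  2.4  -1.14] q [-0.33  0.48  1.3  -0.56  1.02 -0.46]
grasp [0.035 0.038 0.236] tool z_s [-0.004 -0.575 -0.818]
[ 3.1  0.7  2.2  0.1  0.2 -0. ]
[(2030, 35.7, 105.0), (624, -45.1, 108.0), (909, -135.2, 102.0), (484, 135.8, 112.0)]
[-0.0, 3.8, 0.2, 5.0, -0.0, -0.0]
[0.0, 7.6, 0.7, 10.0, -0.0, 0.0]
[0.0, 11.4, 1.5, 15.0, 0.0, 0.0]
[-0.0, 15.0, 2.7, 20.0, -0.0, 0.0]
[-0.0, 18.6, 4.1, 25.0, 0.0, 0.0]
[-0.0, 22.0, 5.9, 30.0, 0.0, -0.0]
[0.0, 25.2, 8.0, 35.0, 0.0, 0.0]
[0.0, 28.3, 10.3, 40.0, -0.0, 0.0]
[-0.0, 31.1, 12.9, 45.0, 0.0, 0.0]
[0.0, 33.7, 15.7, 50.0, 0.0, 0.0]
[0.0, 36.0, 18.8, 55.0, 0.0, 0.0]
[0.0, 38.1, 22.0, 60.0, 0.0, -0.0]
[0.0, 39.9, 25.4, 65.0, 0.0, 0.0]
[-0.0, 41.3, 29.0, 70.0, -0.0, 0.0]
[0.0, 42.5, 32.6, 75.0, 0.0, 0.0]
[-0.0, 43.3, 36.4, 80.0, -0.0, 0.0]
[0.0, 43.8, 40.2, 85.0, 0.0, 0.0]
[0.0, 44.0, 44.0, 90.0, 0.0, 0.0]
[-0.0, 43.8, 47.8, 95.0, 0.0, 0.0]
[0.0, 43.3, 51.6, 100.0, 0.0, 0.0]
```

Request:
{"op": "carry_out", "data": {"increments": [[-1, 4, 0, 5, 0, 0, 0], [-1, 7.6, 1, 10, 0, 0, 0], [-1, 11.4, 1.5, 15, 0, 0, 0], [-1, 15, 2.7, 20, 0, 0, 0], [-1, 18.6, 4.1, 25, 0, 0, 0], [-1, 22, 6, 30, 0, 0, 0], [-1, 25.2, 8, 35, 0, 0, 0]]}}

```text
t: 9.8
tcp_pos: [0.6361, -0.2379, 0.228]
eef_rot: [-3.141, -0.0, 0.349]
contact_force: [-5.8, -6.8, -9.7]
width: 0.176
```

```bash
python3 - <<'E'
from h import *
st(); print(rel(wpose(0,.063))); print(face())
p0,R0=wpose(0,.063)
for a in range(-5,-66,-5):
    p,Rt=wpose(a,.063); print(np.r_[R0.inv().apply(p-p0)*1000,np.degrees((R0.inv()*Rt).as_rotvec())].round(1).tolist())
E
```

```text
t 9.8 w 0.1763922999991983 F_s [-7.8 -4.4 -9.7] T [-1.04  1.49  0.39] q [-0.53  0.62  0.89  0.    1.63 -0.88]
grasp [0.0352 0.0008 0.247 ] tool z_s [ 0.     0.001 -1.   ]
[ 2.8  0.9  1.  -0.1 -0.   0.1]
[(2185, -2.0, 105.0), (570, -80.0, 110.0), (485, 102.1, 111.0), (943, -168.8, 102.0)]
[-0.0, 3.8, 0.2, 5.0, -0.0, 0.0]
[-0.0, 7.6, 0.7, 10.0, 0.0, 0.0]
[0.0, 11.4, 1.5, 15.0, 0.0, 0.0]
[0.0, 15.0, 2.7, 20.0, 0.0, 0.0]
[-0.0, 18.6, 4.1, 25.0, 0.0, -0.0]
[-0.0, 22.0, 5.9, 30.0, 0.0, 0.0]
[-0.0, 25.2, 8.0, 35.0, -0.0, -0.0]
[0.0, 28.3, 10.3, 40.0, 0.0, -0.0]
[-0.0, 31.1, 12.9, 45.0, 0.0, 0.0]
[0.0, 33.7, 15.7, 50.0, 0.0, 0.0]
[-0.0, 36.0, 18.8, 55.0, 0.0, 0.0]
[-0.0, 38.1, 22.0, 60.0, 0.0, 0.0]
[-0.0, 39.9, 25.4, 65.0, 0.0, 0.0]
```

Request:
{"op": "carry_out", "data": {"increments": [[0, 4, 1, 5, 0, 0, 0], [0, 7.6, 1.5, 10, 0, 0, 0], [0, 11.4, 2.3, 15, 0, 0, 0], [0, 15, 3.4, 20, 0, 0, 0], [0, 18.6, 4.8, 25, 0, 0, 0], [0, 22, 6.6, 30, 0, 0, 0], [0, 25.2, 8.6, 35, 0, 0, 0], [0, 28.3, 10.8, 40, 0, 0, 0], [0, 31.1, 13.4, 45, 0, 0, 0], [0, 33.7, 16.2, 50, 0, 0, 0], [0, 36, 19.2, 55, 0, 0, 0], [0, 38, 22.4, 60, 0, 0, 0], [0, 38, 22.4, 60, 0, 0, 0]]}}

```text
t: 10.93
tcp_pos: [0.6396, -0.271, 0.2055]
eef_rot: [-2.098, -0.017, 0.335]
contact_force: [30.2, -46.4, 40.1]
width: 0.177
```

```bash
python3 - <<'E'
from h import *
st(); print(rel(wpose(-60,.063))); print(face('f6.png'))
E
```

```text
t 10.9333 w 0.1768895041095073 F_s [ 12.5 -53.9  40.1] T [ 0.89 -1.84 -0.69] q [-0.73  1.13  0.22  0.91  2.58 -0.48]
grasp [ 0.0269 -0.0479  0.2151] tool z_s [ 0.02   0.864 -0.503]
[10.8  3.9 -5.2  0.2 -1.1  0.5]
[(169, 40.9, 124.0), (1942, -55.7, 108.0), (759, 129.1, 93.0), (556, -130.8, 100.0)]
```

```bash
python3 - <<'E'
from h import *
print(rel(wpose(-45,.063)),rel(wpose(-52,.063)))
E
```

```text
[ 10.8  -6.7  -3.9 -14.6  -1.    0.3] [10.8 -1.5 -4.9 -7.6 -1.   0.4]
```

Request:
{"op": "carry_out", "data": {"increments": [[8, -2, -5, -7, -1, 0.4, 0], [8, -7, -4, -15, -1, 0.3, 0], [8, -7, -4, -15, -1, 0.3, 0]]}}

```text
t: 11.23
tcp_pos: [0.6455, -0.2627, 0.2121]
eef_rot: [-2.363, 0.02, 0.361]
contact_force: [-27.3, -6.9, -10.5]
width: 0.172
```

```bash
python3 - <<'E'
from h import *
st(); print(rel(wpose(-45,.063))); print(face('f7.png'))
save('top','t7.png'); print([ctrl.spot_point(n,'top')[:1] for n in('hub','lift_grip')])
E
```

```text
t 11.2333 w 0.17213236099017357 F_s [-28.1   2.9 -10.5] T [-1.44  2.18  2.88] q [-0.69  1.03  0.3   0.56  2.45 -0.71]
grasp [ 0.0361 -0.039   0.2256] tool z_s [-0.024  0.702 -0.711]
[ 2.3  2.5 -5.4  0.4  1.4 -0.3]
[(2344, -52.3, 104.0), (456, 60.9, 111.0), (508, -121.1, 112.0), (821, 150.5, 102.0)]
[[{'position': [404.7, 191.1], 'score': 0.85}], []]
```

Request:
{"op": "carry_out", "data": {"increments": [[-1, 0, -2, 0, 1.4, 0, 0], [-1, 0, -2, 0, 1.4, 0, 0], [-1, 0, -2, 0, 1.4, 0, 0]]}}

```text
t: 11.68
tcp_pos: [0.6461, -0.2637, 0.2114]
eef_rot: [-2.352, -0.001, 0.343]
contact_force: [-18.6, 8.1, -9.1]
width: 0.178
```

```bash
python3 - <<'E'
from h import *
st(); print(rel(wpose(-45,.063))); print(face())
E
```

```text
t 11.6833 w 0.177644692703797 F_s [-14.7  13.9  -9.1] T [0.41 2.11 2.81] q [-0.69  1.02  0.32  0.59  2.43 -0.71]
grasp [ 0.0358 -0.0403  0.2248] tool z_s [ 0.004  0.71  -0.704]
[ 2.2  1.2 -5.  -0.2 -0.2 -0.1]
[(2256, -53.5, 105.0), (422, 59.9, 110.0), (581, -122.2, 112.0), (849, 149.8, 102.0)]
```

Request:
{"op": "carry_out", "data": {"increments": [[0, 0, 0, 0, 0, 0, 45], [0, 0, 0, 0, 0, 0, 45], [0, 0, 0, 0, 0, 0, 45], [0, 0, 0, 0, 0, 0, 45]]}}

```text
t: 12.07
tcp_pos: [0.6483, -0.2653, 0.2119]
eef_rot: [-2.361, -0.009, 0.338]
contact_force: [-0.1, -0.2, 0.1]
width: 0.525
```

```bash
python3 - <<'E'
from h import *
st()
for i in range(6): print(ctrl.read_state()['t'],[m for m in face() if m[0]<1200])
E
```

```text
t 12.0667 w 0.5254797512150321 F_s [-0.2 -0.1  0.1] T [-0.34 -0.03 -0.  ] q [-0.7   1.02  0.31  0.59  2.42 -0.71]
grasp [ 0.0371 -0.0424  0.2254] tool z_s [ 0.013  0.704 -0.71 ]
12.0667 [(564, -41.0, 108.0), (89, -51.6, 87.0), (822, -130.2, 102.0), (448, 140.8, 112.0)]
12.1167 [(529, -22.9, 108.0), (51, -51.9, 85.0), (823, -113.9, 101.0), (425, 157.4, 112.0)]
12.1667 [(549, -10.6, 108.0), (50, -51.8, 85.0), (465, 169.4, 112.0)]
12.2167 [(506, -4.1, 108.0), (454, 175.5, 113.0)]
12.2667 [(519, -3.6, 108.0), (65, -49.3, 121.0), (472, 176.3, 112.0)]
12.3167 [(525, -5.4, 108.0), (82, -50.2, 118.0), (512, 174.2, 112.0)]
```

Request:
{"op": "carry_out", "data": {"increments": [[0, 0, 0, 0, 0, 0, 45]]}}

```text
t: 12.45
tcp_pos: [0.6481, -0.2656, 0.2109]
eef_rot: [-2.359, -0.008, 0.337]
contact_force: [-0.5, 0.7, 0.5]
width: 0.528
```

```bash
python3 - <<'E'
from h import *
for i in range(16): print(round(ctrl.read_state()['t'],2),[m[1:2] for m in face() if 300<m[0]<1200])
E
```

```text
12.45 [(-16.5,), (-108.3,), (163.1,)]
12.5 [(-21.7,), (-112.9,), (158.7,)]
12.55 [(-26.0,), (-117.0,), (154.1,)]
12.6 [(-29.7,), (-120.3,), (151.0,)]
12.65 [(-30.9,), (-122.3,), (149.4,)]
12.7 [(-31.6,), (-122.6,), (149.1,)]
12.75 [(-31.7,), (-122.8,), (149.1,)]
12.8 [(-31.6,), (-122.5,), (149.1,)]
12.85 [(-31.8,), (-122.6,), (149.2,)]
12.9 [(-31.7,), (-122.9,), (149.1,)]
12.95 [(-31.7,), (-122.6,), (149.2,)]
13.0 [(-31.9,), (-122.8,), (149.1,)]
13.05 [(-31.8,), (-122.4,), (149.2,)]
13.1 [(-31.8,), (-122.5,), (149.2,)]
13.15 [(-31.7,), (-122.7,), (149.1,)]
13.2 [(-31.8,), (-122.6,), (149.2,)]
```

```bash
sed -i 's/^WX,WZ=.*/WX,WZ=.037,.182/' h.py; python3 - <<'E'
from h import *
print(rel(wpose(-45,.063)))
p0,R0=wpose(-45,.063)
for a in range(-40,46,5):
    p,Rt=wpose(a,.063); print(np.r_[R0.inv().apply(p-p0)*1000,np.degrees((R0.inv()*Rt).as_rotvec())].round(1).tolist())
E
```

```text
[-0.  -0.3 -2.9  0.2 -0.8 -0.1]
[0.0, -3.8, 0.2, -5.0, 0.0, 0.0]
[0.0, -7.6, 0.7, -10.0, 0.0, 0.0]
[0.0, -11.4, 1.5, -15.0, 0.0, 0.0]
[0.0, -15.0, 2.7, -20.0, -0.0, 0.0]
[0.0, -18.6, 4.1, -25.0, 0.0, -0.0]
[0.0, -22.0, 5.9, -30.0, 0.0, -0.0]
[0.0, -25.2, 8.0, -35.0, 0.0, -0.0]
[0.0, -28.3, 10.3, -40.0, 0.0, 0.0]
[0.0, -31.1, 12.9, -45.0, 0.0, 0.0]
[-0.0, -33.7, 15.7, -50.0, 0.0, 0.0]
[0.0, -36.0, 18.8, -55.0, 0.0, 0.0]
[-0.0, -38.1, 22.0, -60.0, 0.0, 0.0]
[0.0, -39.9, 25.4, -65.0, 0.0, 0.0]
[0.0, -41.3, 29.0, -70.0, 0.0, 0.0]
[0.0, -42.5, 32.6, -75.0, 0.0, 0.0]
[0.0, -43.3, 36.4, -80.0, 0.0, 0.0]
[0.0, -43.8, 40.2, -85.0, 0.0, 0.0]
[0.0, -44.0, 44.0, -90.0, 0.0, -0.0]
```

Request:
{"op": "carry_out", "data": {"increments": [[0, 0, -3, 0, -0.8, 0, 45], [0, 0, -3, 0, -0.8, 0, 0], [0, 0, -3, 0, -0.8, 0, 0], [0, 0, -3, 0, -0.8, 0, 0], [0, 0, -3, 0, -0.8, 0, 0], [0, -3.8, -2.8, -5, -0.8, 0, 0], [0, -7.6, -2.3, -10, -0.8, 0, 0], [0, -11.4, -1.5, -15, -0.8, 0, 0], [0, -15, -0.3, -20, -0.8, 0, 0], [0, -18.6, 1, -25, -0.8, 0, 0], [0, -22, 3, -30, -0.8, 0, 0], [0, -25.2, 5, -35, -0.8, 0, 0], [0, -28.3, 7.3, -40, -0.8, 0, 0], [0, -31.1, 10, -45, -0.8, 0, 0]]}}

```text
t: 14.42
tcp_pos: [0.6366, -0.2392, 0.2264]
eef_rot: [3.134, 0.007, 0.342]
contact_force: [-8.4, -4.9, -1.1]
width: 0.175
```

```bash
python3 - <<'E'
from h import *
st(); print(rel(wpose(0,.063)));print(face())
E
```

```text
t 14.4167 w 0.17535464075516452 F_s [-9.6 -1.8 -1.1] T [-0.09  0.93  0.67] q [-0.53  0.62  0.89 -0.01  1.63 -0.87]
grasp [ 0.0353 -0.0004  0.2454] tool z_s [-0.007 -0.008 -1.   ]
[ 1.8 -0.5  0.4  0.4  0.4 -0.3]
[(2794, -0.9, 104.0), (851, -79.3, 99.0), (510, -168.0, 113.0)]
```

Request:
{"op": "carry_out", "data": {"increments": [[0, -3.8, 0.2, -5, 0, 0, 0], [0, -7.6, 0.7, -10, 0, 0, 0], [0, -11.4, 1.5, -15, 0, 0, 0], [0, -15, 2.7, -20, 0, 0, 0], [0, -18.6, 4.1, -25, 0, 0, 0], [0, -22, 5.9, -30, 0, 0, 0], [0, -25.2, 8, -35, 0, 0, 0], [0, -28.3, 10.3, -40, 0, 0, 0], [0, -31.1, 12.9, -45, 0, 0, 0], [0, -31.1, 12.9, -45, 0, 0, 0], [0, -31.1, 12.9, -45, 0, 0, 0]]}}

```text
t: 15.38
tcp_pos: [0.6246, -0.2077, 0.2134]
eef_rot: [2.354, 0.01, 0.341]
contact_force: [-24.0, 11.0, 13.7]
width: 0.177
```

```bash
python3 - <<'E'
from h import *
st(); print(rel(wpose(45,.063)));print(face())
E
```

```text
t 15.3833 w 0.17668112516110107 F_s [-18.8  18.6  13.7] T [ 1.2   1.79 -1.18] q [-0.27  0.49  1.4  -0.82  0.92 -0.21]
grasp [0.0349 0.0467 0.2268] tool z_s [-0.012 -0.709 -0.706]
[2.4 1.3 1.7 0.1 0.7 0.1]
[(857, -32.4, 97.0), (2274, 50.5, 104.0), (49, 31.1, 104.0), (470, -123.2, 112.0)]
```

Request:
{"op": "carry_out", "data": {"increments": [[0, 0, 0, 0, 0, 0, 45], [0, 0, 0, 0, 0, 0, 45]]}}

```text
t: 15.6
tcp_pos: [0.6275, -0.2087, 0.2131]
eef_rot: [2.353, 0.004, 0.343]
contact_force: [0.7, 0.3, 0.8]
width: 0.453
```

```bash
python3 - <<'E'
from h import *
st()
for i in range(26): print(round(ctrl.read_state()['t'],2),[m[1] for m in face() if 300<m[0]<1200])
E
```

```text
t 15.6 w 0.45342820738690887 F_s [0.7 0.  0.8] T [ 0.33 -0.01 -0.01] q [-0.27  0.5   1.4  -0.82  0.92 -0.21]
grasp [0.0372 0.0447 0.2265] tool z_s [-0.007 -0.709 -0.705]
15.6 [34.3, -56.7, -147.2]
15.65 [17.5, -75.1, -163.1]
15.7 [-3.0, -94.4, 176.5]
15.75 [-24.5, -115.5, 156.0]
15.8 [-44.4, -134.6, 136.4]
15.85 [-59.9, 121.4, -149.8]
15.9 [-69.6, 111.9, -158.0]
15.95 [-72.6, 109.4, -161.2]
16.0 [-71.2, 110.5, -159.6]
16.05 [-67.7, 113.9, -156.6]
16.1 [-62.7, 119.0, -151.4]
16.15 [-56.2, 124.8, -145.7]
16.2 [-50.5, -139.7, 131.0]
16.25 [-44.4, -134.1, 136.7]
16.3 [-40.2, -130.7, 140.9]
16.35 [-37.8, -128.0, 143.0]
16.4 [-37.1, -127.4, 144.1]
16.45 [-37.2, -127.3, 143.8]
16.5 [-37.1, -126.9, 143.9]
16.55 [-37.2, -127.4, 144.0]
16.6 [-37.2, -127.3, 144.1]
16.65 [-37.0, -126.9, 144.1]
16.7 [-37.1, -127.5, 144.1]
16.75 [-37.2, -127.5, 143.8]
16.8 [-37.4, -127.1, 143.9]
16.85 [-37.2, -127.4, 144.0]
```

Both releases agree. Mirrored swings put heavy-down at dot angle ≈ −36°, and the wheel now rests at −37.1°. I'll grip the rim where it is.

Request:
{"op": "carry_out", "data": {"increments": [[-1, 0, 1, 0, 0, 0, 45], [-1, 0, 1, 0, 0, 0, 45], [-1, 0, 1, 0, 0, 0, 0], [-1, 0, 1, 0, 0, 0, 0], [-1, 0, 1, 0, 0, 0, 0], [-1, 0, 1, 0, 0, 0, 0], [-1, 0, 1, 0, 0, 0, 0], [-1, 0, 1, 0, 0, 0, 0], [-1, 0, 1, 0, 0, 0, 0]]}}

```text
t: 17.65
tcp_pos: [0.6254, -0.2103, 0.2121]
eef_rot: [2.354, 0.008, 0.34]
contact_force: [-13.6, -0.8, 4.3]
width: 0.181
```

```bash
python3 - <<'E'
from h import *
st();im=save('scene','s9.png'); print(face(im=im)); print([ctrl.spot_point(n,'scene')[:1] for n in('hub','lift_grip','mug','squeeze_bottle','glaze_jar')])
t=save('top','t9.png'); print([ctrl.spot_point(n,'top')[:1] for n in('hub','lift_grip','mug','squeeze_bottle','glaze_jar')])
cv2.imwrite('pics/c9.png',cv2.resize(np.hstack([im[80:280,90:330,::-1],t[110:310,260:500,::-1]]),(800,333),interpolation=cv2.INTER_CUBIC))
E
```

```text
t 17.65 w 0.1808009612291379 F_s [-13.1   3.9   4.3] T [ 0.26  0.82 -0.39] q [-0.28  0.49  1.4  -0.82  0.92 -0.21]
grasp [0.0348 0.0439 0.2255] tool z_s [-0.011 -0.709 -0.705]
[(2101, 48.0, 103.0), (552, -37.1, 108.0), (835, -127.3, 102.0), (475, 144.0, 112.0)]
[[{'position': [178.2, 163.8], 'score': 0.89}], [{'position': [239.9, 156.6], 'score': 0.65}], [{'position': [123.6, 169.9], 'score': 0.71}], [{'position': [176.9, 242.4], 'score': 0.72}], [{'position': [288.0, 213.8], 'score': 0.68}]]
[[{'position': [402.7, 194.0], 'score': 0.56}], [], [{'position': [473.8, 238.0], 'score': 0.74}], [{'position': [376.3, 167.4], 'score': 0.63}], []]
```

View pics/c9.png

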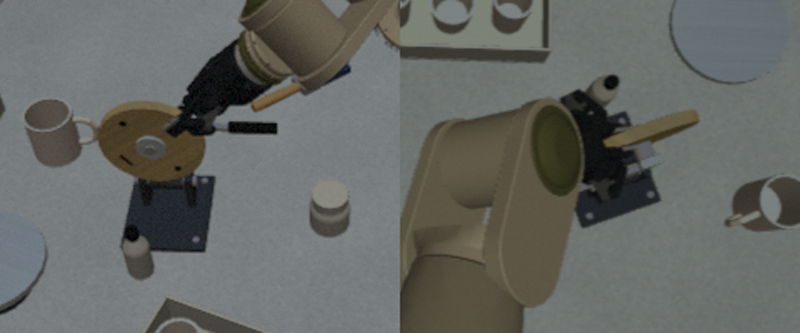

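The crop shows the rim pinched at the upper right, the arm upright and the three loose things in their places. Each hand stroke measured only about 89–90°, so I'll make one more held sweep of clearly over 90° (+50° → −45°) and return to the found angle.

```bash
python3 - <<'E'
from h import *
p0,R0=wpose(45,.063)
for a in [50,45,39,33,27,21,15,9,3,-3,-9,-15,-21,-27,-33,-39,-45]:
    p,Rt=wpose(a,.063); print(np.r_[R0.inv().apply(p-p0)*1000,np.degrees((R0.inv()*Rt).as_rotvec())].round(1).tolist()[1:4])
E
```

```text
[-3.8, 0.2, -5.0]
[0.0, 0.0, 0.0]
[4.6, 0.2, 6.0]
[9.1, 1.0, 12.0]
[13.6, 2.2, 18.0]
[17.9, 3.8, 24.0]
[22.0, 5.9, 30.0]
[25.9, 8.4, 36.0]
[29.4, 11.3, 42.0]
[32.7, 14.6, 48.0]
[35.6, 18.1, 54.0]
[38.1, 22.0, 60.0]
[40.2, 26.1, 66.0]
[41.8, 30.4, 72.0]
[43.0, 34.9, 78.0]
[43.8, 39.4, 84.0]
[44.0, 44.0, 90.0]
```

Request:
{"op": "carry_out", "data": {"increments": [[0, -3.8, 0.2, -5, 0, 0, 0], [0, -3.8, 0.2, -5, 0, 0, 0], [0, 0, 0, 0, 0, 0, 0], [0, 4.6, 0.2, 6, 0, 0, 0], [0, 9.1, 1, 12, 0, 0, 0], [0, 13.6, 2.2, 18, 0, 0, 0], [0, 17.9, 3.8, 24, 0, 0, 0], [0, 22, 5.9, 30, 0, 0, 0], [0, 25.9, 8.4, 36, 0, 0, 0], [0, 29.4, 11.3, 42, 0, 0, 0], [0, 32.7, 14.6, 48, 0, 0, 0], [0, 35.6, 18.1, 54, 0, 0, 0], [0, 38.1, 22, 60, 0, 0, 0], [0, 40.2, 26.1, 66, 0, 0, 0], [0, 41.8, 30.4, 72, 0, 0, 0], [0, 43, 34.9, 78, 0, 0, 0], [0, 43.8, 39.4, 84, 0, 0, 0], [0, 44, 44, 90, 0, 0, 0], [0, 44, 44, 90, 0, 0, 0]]}}

```text
t: 19.83
tcp_pos: [0.6477, -0.2696, 0.2061]
eef_rot: [-2.343, 0.008, 0.343]
contact_force: [-13.1, 16.8, -12.5]
width: 0.178
```

```bash
python3 - <<'E'
from h import *
st(); print(rel(wpose(-45,.063)));print(face())
E
```

```text
t 19.8333 w 0.17792553318694282 F_s [ -6.6  20.3 -12.5] T [0.48 0.33 1.26] q [-0.7   1.04  0.28  0.6   2.45 -0.69]
grasp [ 0.0354 -0.0465  0.2194] tool z_s [-0.002  0.717 -0.697]
[ 1.6 -6.3 -3.6 -0.8  0.1 -0.5]
[(2086, -61.8, 107.0), (422, 50.9, 111.0), (558, -130.7, 111.0), (804, 140.6, 101.0)]
```

Request:
{"op": "carry_out", "data": {"increments": [[0, -4.6, 0.2, -6, 0, 0, 0], [0, -9.1, 1, -12, 0, 0, 0], [0, -13.6, 2.2, -18, 0, 0, 0], [0, -17.9, 3.8, -24, 0, 0, 0], [0, -22, 5.9, -30, 0, 0, 0], [0, -25.9, 8.4, -36, 0, 0, 0], [0, -29.4, 11.3, -42, 0, 0, 0], [0, -32.7, 14.6, -48, 0, 0, 0], [0, -35.6, 18.1, -54, 0, 0, 0], [0, -38.1, 22, -60, 0, 0, 0], [0, -40.2, 26.1, -66, 0, 0, 0], [0, -41.8, 30.4, -72, 0, 0, 0], [0, -43, 34.9, -78, 0, 0, 0], [0, -43.8, 39.4, -84, 0, 0, 0], [0, -44, 44, -90, 0, 0, 0], [0, -44, 44, -90, 0, 0, 0], [0, -44, 44, -90, 0, 0, 0], [0, -44, 44, -90, 0, 0, 0]]}}

```text
t: 21.38
tcp_pos: [0.6253, -0.2103, 0.2113]
eef_rot: [2.354, 0.009, 0.341]
contact_force: [-10.9, -3.3, -1.0]
width: 0.177
```

```bash
python3 - <<'E'
from h import *
st(); print(rel(wpose(45,.063)));print(face())
E
```

```text
t 21.3833 w 0.17734529417552247 F_s [-11.4   0.6  -1. ] T [ 0.58  0.75 -0.11] q [-0.28  0.5   1.4  -0.82  0.92 -0.21]
grasp [0.0347 0.044  0.2248] tool z_s [-0.011 -0.708 -0.706]
[ 2.5  0.8 -1.7  0.1  0.7  0.1]
[(537, -36.4, 107.0), (2124, 48.6, 104.0), (897, -127.2, 102.0), (460, 144.2, 111.0)]
```

Request:
{"op": "carry_out", "data": {"increments": [[0, 0, 0, 0, 0, 0, 0], [0, 0, 0, 0, 0, 0, 0], [0, 0, 0, 0, 0, 0, 0]]}}

```text
t: 21.68
tcp_pos: [0.6253, -0.2103, 0.2114]
eef_rot: [2.355, 0.009, 0.341]
contact_force: [-10.5, -3.0, -1.0]
width: 0.176
```

```bash
python3 - <<'E'
from h import *
st(); print(face()); print([ctrl.spot_point(n,'scene')[:1] for n in('hub','lift_grip','mug','squeeze_bottle','glaze_jar')])
print(ctrl.hand_in())
E
```

```text
t 21.6833 w 0.17566619217547522 F_s [-10.9   0.8  -1. ] T [ 0.58  0.79 -0.07] q [-0.28  0.5   1.4  -0.82  0.92 -0.21]
grasp [0.0347 0.044  0.2248] tool z_s [-0.011 -0.708 -0.706]
[(540, -36.4, 107.0), (2133, 48.5, 104.0), (935, -126.8, 102.0), (478, 144.2, 111.0)]
[[{'position': [178.6, 165.3], 'score': 0.67}], [{'position': [242.1, 157.2], 'score': 0.82}], [{'position': [122.2, 171.1], 'score': 0.88}], [{'position': [173.4, 243.7], 'score': 0.81}], [{'position': [286.8, 212.4], 'score': 0.57}]]
the job is handed in; nothing more can be done
None
```

The job is done and handed in at about 22 s. I swung the arm up to its stop by the grip bar, then turned the wheel by its rim both ways. One held sweep was about 98°.

**Heavy side:** I let the wheel go once from each side and watched it swing. The two releases put "heavy side straight down" at −38° and −34° on the wheel's dot mark, so I took −36°. The wheel is held at −36.4°.

**Last checks:**
- **Wheel:** it was still over the last 0.3 s. The rim is pinched with the jaws about 15 mm apart.
- **Arm:** it is upright within about 2 px of where the model puts it. The gripper presses it lightly, about 11 N, against its stop.
- **Mug, bottle and jar:** all three were detected within about 4 px of where they started, which is detector noise.

**What disagreed or failed:**
- During the first turn the robot arm ran out of reach near −60° from the top. The force on the tool briefly rose to about 68 N, under the 120 N wrist limit. I backed off and kept later turns within −45° to +50°.
- The swings suggest more friction than the stated figures, about 0.35 of the heavy side's pull instead of 0.2 to 0.3. That is why I averaged mirrored releases instead of relying on one.

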